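# Close the board test jig and hold it shut with the locking pin

## Robot

A 7-joint arm with a two-finger parallel gripper is mounted at the origin on the work surface. World frame = base frame: x ahead of the robot, y to its left, z up, the work surface at z = 0. Lengths are in m, angles in rad, forces in N, time in s.
With the tool pointing down it reaches from about 0.4 to 0.9 m from the base axis. Payload 5.5 kg.
Tool frame: the origin (TCP) lies midway between the tips of the shut fingers; the grasp point (between the pads) lies env.tcp_to_grasp behind it (env.tcp_to_grasp is the distance from the TCP to the grasp point, in m); y points along the fingers, x is the direction in which the jaws open and shut, and the axes are right-handed (so a half turn about y gives the same grasp; the last joint's range is limited). The gripper opens to 92 mm and grips with 3 to 60 N. Pads are 19 mm wide; open, the fingers measure 130 mm over their backs; the gripper's body (75 mm by 190 mm) begins 47 mm behind the grasp point.
Start: joints at [-0.937, 0.501, -0.427, 1.55, 0.221, 1.138, -0.21], TCP at [0.235, 0.606, 0.227] pointing down, gripper open.
Joint ranges: [-2.88, 2.88], [-0.31, 2.03], [-1.54, 1.56], [0.2, 2.42], [-1.41, 4.55], [0.19, 2.02], [-2.57, 2.57]. Speed limits (rad/s): [2.57, 2.57, 3.14, 3.14, 3.14, 3.14, 3.14].

## Interface

Orientations are given as a unit quaternion [x, y, z, w].
In Python, from bench import env gives the robot as it stands.
- The arm moves only by the tool move_arm, never from a script. Its arguments are lists of equal length, an entry for each row: "slide": the shift along the tool's x, y, z in cm, a list of three; "roll": the turn about the tool's y in rad; "gripper": the finger opening in cm, from 0 to 9.18. A call has 1 to 5 rows; each row is the pose to reach, as a shift and turn from the pose commanded when the call began, along the tool's axes at that moment; what a row does not reach only later rows make up. A row lasts 1/12 s, in which the tool goes at most 41.7 mm and 7.16 degrees, less where a joint would pass 70% of its speed; a pose out of reach is approached as far as the arm can. A call with a gripper value outside its range is refused whole. The fingers move at their own pace and stop on an object; "squeeze" is the grip in N (left out, the last holds). Time passes only in rows, so rows that repeat a pose let the fingers close. It gives the time, the measured TCP pose, the force and the opening at its end, in the units of the state.
- env.get_obs(): the state, without advancing time (a new reading comes with each control period).
- env.grab_frame(name): name is "side" or "top"; returns (picture, depth): 400x640x3 uint8, red, green, blue; 400x640 float32, m along the optical axis (not along the pixel's ray), 0 where there is no reading.
- env.camera_info(name): a dict with "fx", "fy", "cx", "cy" (pixels), "pose" (4x4, takes a point from camera to world coordinates). Camera axes: x right, y down, z forward; pixel columns grow to the right and rows downward; lengths in m; the calibration is good to about 2 mm. A picture is of the moment at which its call begins. camera_info takes no time and is no camera call.
- env.finish_job(): hands the job in, once; it reports no verdict.
Trained networks look in the newest picture that a camera, given by its name, has taken for a name from the list of things; names that differ only in an ending like _2 or _b are one class to them, and where a whole thing is asked for, a point or a joint stands for the part that bears it (a point fixed in the world has none). Each returns a list of dicts, best first, with "score" (0 to 1); they miss things now and then, are a little off and sometimes report something else, mostly with a low value. They report only what shows in the picture. A call takes as long as a camera call.
- env.masks_of(target, camera): "pixels" (400x640 bool, what is visible of it) and "box" ([centre column, centre row, width, height] in pixels, round what is visible of it).
The state is a dict: "clock": time; "qpos": joint angles; "joint_velocities": joint speeds; "effort": joint torques, N m; "tool_pos": TCP position; "ee_rot": TCP orientation; "force": force on the tool from outside, world axes, zero at the start; "torque": the same for the moment, N m; "gripper_width": finger opening in m.
Only numpy, scipy, OpenCV 4.12 (cv2) and the standard library are available. Lean on these libraries where they do the work, as an engineer would, in place of code of your own. Each camera call takes 0.05 s, during which the arm holds its last target.

## Task

A circuit board lies ready in the open clamshell test jig. Swing the jig's lid down, take the steel locking pin out of its stand and push it down through the hole in the lid into the hole in the base, until its collar has pressed the lid fully shut against the jig's spring contacts. Nothing latches, so finish while still holding the pin and pressing it down, the lid kept shut by the pin and not touched by the hand, and leave the other things on the bench where they are.

Things in the scene. Friction and masses are not known exactly. Their poses are not given: they have to be found in the camera images.
- jig: base of the test jig, a grey steel block fixed to the bench, 155 mm (x) by 130 mm (y) by 40 mm high, a dark green board lying in its open middle. Origin: on the bench, 75 mm before the hinge axis; its x axis points from the pin-hole end (nearer the robot) to the hinge end, y along the hinge, z up
- lid (a joint): angle of the lid (aluminium frame, clear window): 0 fully shut on the base, 1.57 upright, 2.0 leaning fully back, away from the hole end. Damped, stiff hinge: near upright it stays put; below about 0.9 rad it falls gently on its own and rests ajar at about 0.09 rad on two brass spring contacts. Shutting it from there takes about 8 N at the hole; let go, it springs ajar again
- lid_hinge (a point): middle of the lid's hinge axis, 40 mm above the bench, at x = +75 mm in the jig's frame; the axis runs along the jig's y. The lid reaches 150 mm from this axis, is 130 mm wide and 10 mm thick; its underside plane passes through the axis
- lid_hole (a point): centre of the upper mouth of the 15 mm wide hole through the lid, 127.5 mm from the hinge axis, mid-width; it swings with the lid. Its x axis points to the hinge, z is the outward normal of the lid's upper face
- base_hole (a point): centre of the upper mouth of the 12 mm wide hole down through the base, 40 mm above the bench, mid-width, 127.5 mm from the hinge axis; z up. Directly under the lid's hole when the lid is shut
- pin_stand: black block 55 by 55 by 45 mm high, fixed to the bench, with an upright hole in which the pin stands; origin at the centre of its underside
- pin_grip (a point): middle of the pin's grip. Loose steel pin, 0.12 kg, upright in its stand: 10 mm shank with tapered foot, 42 mm long; then a collar 26 mm wide, 5 mm thick, resting on the stand's top; above it a round grip 18 mm wide, 36 mm tall. This point is 65 mm above the foot, 18 mm above the collar's top; z along the pin
- pin_tip (a point): the pin's foot, lowest end of the shank, on its axis
- solder_spool: bystander: loose reel of solder, 60 mm across, 44 mm tall, standing on its flange; origin at the centre of its underside. It may stand left or right of the jig, opposite to the pin's stand
- flux_jar: bystander: small loose jar, 52 mm across, 60 mm tall; origin at the centre of its underside
- tip_cleaner: bystander: loose dark tin with brass wool for cleaning iron tips, 60 mm across, 34 mm tall; origin at the centre of its underside. It and the jar may change sides

How it is judged:
On the way, in this order (a step that is already met when the one before it is completed fails the run):
1. the lid is down on its spring contacts (value of joint lid below 0.2 rad), for 0.2 s.
2. the pin has passed through the lid into the base hole (z of pin_tip in the frame of base_hole below -0.008 m and horizontal distance between pin_tip and base_hole below 0.005 m and value of joint lid below 0.2 rad), for 0.1 s.
At the end, for the whole second after the job is handed in: Lid shut (under 0.02 rad); pin upright (0.1 rad) through both holes, its foot 28 mm or more deep in the base and within 5 mm of the hole's axis; collar presses the lid with over 3 N, fingers bear on the pin with over 2 N, arm and fingers do not touch the lid; pin still (value of joint lid below 0.02 rad and z of pin_tip in the frame of base_hole below -0.028 m and horizontal distance between pin_tip and base_hole below 0.005 m and angle between the z axis of pin_tip and the z axis of base_hole, either way round below 0.1 rad and contact force between pin and lid above 3 N and contact force between the fingers and pin above 2 N and contact force between each of the arm, the fingers and lid below 1 N and linear speed of pin below 0.02 m/s); the arm keeps its last pose, push and grip.
It fails at once if a bystander was moved by more than 20 mm (distance of any of solder_spool, flux_jar, tip_cleaner from where it was at the start of the episode above 0.02 m).
It also fails if it takes over 69 s, if anything falls off the work surface, if the arm or the gripper's body presses on something with over 40 N, if the wrist force passes 120 N, or if a joint passes its speed limit or range.

## Working session

There is one attempt and no reset: what is moved stays moved. The work goes in short steps, Python scripts to look and compute and a tool call to move; the robot and the scene stay as the last step left them, time stands still between calls to the robot, and variables do not carry over. Pictures are saved under pics/ and viewed, and the job is handed in when it is done.

Besides the shell and the picture viewer there is one more tool, called after ">>>" as name(argument=value, ...), one argument or row to a line, values as JSON. move_arm: Moves the arm, as the interface text tells. Its arguments: {"type":"object","properties":{"slide":{"type":"array"},"roll":{"type":"array"},"gripper":{"type":"array"},"squeeze":{"type":"number"}},"required":["slide","roll","gripper"]}

```bash
ls; mkdir -p pics; cat > h.py <<'E'
import numpy as np, cv2
from bench import env
def cloud(name,depth):
    ci=env.camera_info(name);v,u=np.mgrid[0:400,0:640]
    P=np.stack([(u-ci['cx'])/ci['fx']*depth,(v-ci['cy'])/ci['fy']*depth,depth],-1)
    T=np.array(ci['pose']);return P@T[:3,:3].T+T[:3,3]
def proj(name,p):
    ci=env.camera_info(name);T=np.linalg.inv(np.array(ci['pose']));q=T[:3,:3]@np.array(p)+T[:3,3]
    return ci['cx']+ci['fx']*q[0]/q[2],ci['cy']+ci['fy']*q[1]/q[2]
def save(n,im): cv2.imwrite('pics/'+n,im[:,:,::-1])
E
python3 - <<'E'
from h import *
np.set_printoptions(precision=3,suppress=True)
print(env.tcp_to_grasp)
o=env.get_obs()
for k in o: print(k,np.round(o[k],3))
for c in('side','top'):
    im,d=env.grab_frame(c);save(c+'0.png',im);np.save(c+'0.npy',d);P=cloud(c,d)
    print(c,np.array(env.camera_info(c)['pose']))
    for n in('jig','lid','pin_stand','pin_grip','solder_spool','flux_jar','tip_cleaner'):
        r=env.masks_of(n,c)
        for q in r[:2]:
            m=q['pixels']&(d>0)
            if m.sum()==0: continue
            p=P[m];print(n,round(q['score'],2),np.round(q['box']),m.sum(),'med',np.median(p,0),'lo',np.percentile(p,2,axis=0),'hi',np.percentile(p,98,axis=0))
E
```

```text
pics
0.0188
clock 0.0
qpos [-0.937  0.502 -0.427  1.551  0.221  1.138 -0.21 ]
joint_velocities [ 0.    -0.001  0.001 -0.     0.002 -0.001  0.002]
effort [  0.    -56.659  -5.816 -27.912  -0.069   0.03    0.   ]
tool_pos [0.235 0.605 0.226]
ee_rot [ 0.584  0.399 -0.4   -0.583]
force [0.795 0.186 0.359]
torque [0.02  0.049 0.012]
gripper_width 0.092
side [[ 0.889 -0.278  0.363  0.162]
 [-0.457 -0.578  0.676 -0.734]
 [ 0.021 -0.767 -0.641  0.762]
 [ 0.     0.     0.     1.   ]]
jig 0.77 [327. 189.  94. 112.] 5266 med [ 0.587 -0.01   0.037] lo [ 0.472 -0.073 -0.001] hi [0.648 0.071 0.186]
lid 0.59 [358. 177.  35.  84.] 1798 med [ 0.634 -0.017  0.12 ] lo [ 0.617 -0.075  0.044] hi [0.652 0.053 0.187]
pin_stand 0.93 [351. 311.  41.  36.] 1001 med [ 0.469 -0.278  0.039] lo [ 0.449 -0.29   0.001] hi [ 0.506 -0.231  0.045]
pin_stand 0.24 [350. 296.  11.  22.] 232 med [ 0.478 -0.264  0.067] lo [ 0.47  -0.271  0.045] hi [ 0.491 -0.251  0.085]
pin_grip 0.83 [350. 296.  12.  22.] 259 med [ 0.478 -0.264  0.064] lo [ 0.469 -0.271  0.042] hi [ 0.504 -0.241  0.085]
solder_spool 0.59 [244. 169.  27.  3
[... 553 characters left out ...]

lid 0.89 [327. 147.  81.  42.] 2253 med [ 0.637 -0.008  0.146] lo [ 0.619 -0.069  0.051] hi [0.654 0.053 0.19 ]
pin_stand 0.88 [448. 236.  40.  31.] 730 med [ 0.486 -0.243  0.044] lo [ 0.456 -0.283  0.003] hi [ 0.511 -0.226  0.046]
pin_grip 0.48 [453. 236.  17.  10.] 170 med [ 0.482 -0.252  0.073] lo [ 0.472 -0.264  0.047] hi [ 0.493 -0.247  0.087]
solder_spool 0.71 [191. 246.  36.  30.] 921 med [0.457 0.247 0.043] lo [0.429 0.224 0.002] hi [0.484 0.278 0.046]
flux_jar 0.62 [442. 167.  29.  33.] 687 med [ 0.617 -0.24   0.058] lo [ 0.595 -0.267  0.01 ] hi [ 0.641 -0.222  0.062]
tip_cleaner 0.59 [180. 155.  39.  32.] 887 med [0.642 0.284 0.025] lo [ 0.614  0.258 -0.001] hi [0.67  0.315 0.035]
```

View pics/side0.png

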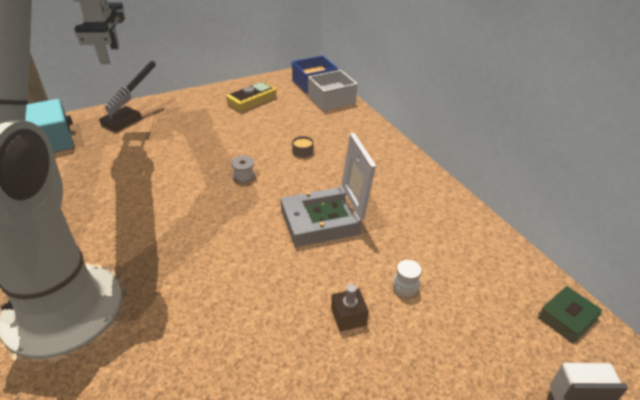

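View pics/top0.png

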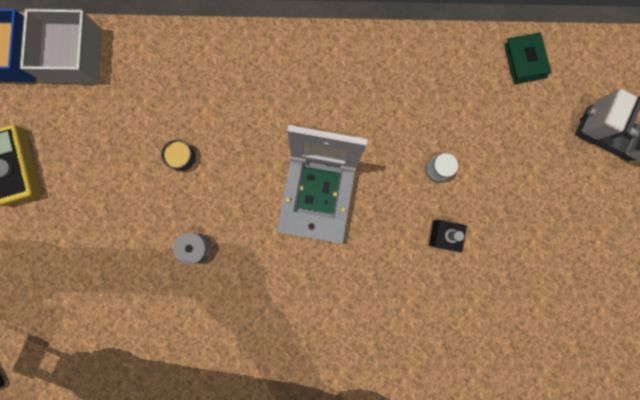

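```bash
python3 - <<'E'
from h import *
from scipy.spatial.transform import Rotation as R
np.set_printoptions(precision=4,suppress=True)
o=env.get_obs();print(R.from_quat(o['ee_rot']).as_matrix())
for c in('side','top'):
    d=np.load(c+'0.npy');P=cloud(c,d)
    # jig top points
    x,y,z=P[...,0],P[...,1],P[...,2]
    m=(z>.034)&(z<.044)&(abs(y)<.12)&(x>.42)&(x<.63)
    q=P[m][:,:2].astype(np.float32);print(c,'jigtop',m.sum(),q.min(0),q.max(0),cv2.minAreaRect(q), np.median(z[m]))
    m=(z>.055)&(z<.20)&(abs(y)<.1)&(x>.58)&(x<.68)
    q=P[m];cc=q.mean(0);w,v=np.linalg.eigh(np.cov((q-cc).T));print('lid',cc,v[:,0],np.sqrt(w),q.min(0),q.max(0))
    m=(z>.053)&(z<.10)&(abs(y+.26)<.04)&(abs(x-.48)<.04)
    q=P[m];print('grip',m.sum(),q.min(0),q.max(0));t=q[q[:,2]>.08];print(' top',len(t),t.mean(0),t.min(0),t.max(0))
    m=(z>.040)&(z<.047)&(abs(y+.26)<.05)&(abs(x-.48)<.05)
    q=P[m][:,:2].astype(np.float32);print('stand',cv2.minAreaRect(q))
E
```

```text
[[ 0.3623 -0.     -0.9321]
 [ 0.9321  0.0001  0.3623]
 [ 0.     -1.      0.    ]]
side jigtop 1539 [ 0.4652 -0.0736] [0.6298 0.0821] ((0.5546603202819824, 0.004534810781478882), (0.13696308434009552, 0.16107577085494995), 80.7105941772461) 0.03758037676007986
lid [ 0.6336 -0.0167  0.1267] [ 0.9826 -0.1643 -0.0869] [0.0028 0.041  0.0425] [ 0.6148 -0.0769  0.0551] [0.6575 0.0566 0.19  ]
grip 168 [ 0.4711 -0.2689  0.0531] [ 0.4896 -0.2485  0.086 ]
 top 71 [ 0.4806 -0.2594  0.0831] [ 0.4711 -0.2689  0.08  ] [ 0.4896 -0.2485  0.086 ]
stand ((0.480774462223053, -0.25886479020118713), (0.05780399218201637, 0.05547577887773514), 78.2452621459961)
top jigtop 2722 [ 0.4673 -0.0686] [0.6295 0.083 ] ((0.5520746111869812, 0.0068599507212638855), (0.13009314239025116, 0.15093453228473663), 80.08399963378906) 0.039225474792321025
lid [ 0.637  -0.0079  0.1371] [ 0.9804 -0.172  -0.0963] [0.0028 0.0376 0.0457] [ 0.6164 -0.0738  0.055 ] [0.6604 0.0572 0.1917]
grip 131 [ 0.4741 -0.2664  0.0534] [ 0.4914 -0.2481  0.0879]
 top 85 [ 0.4822 -0.2568  0.0847] [ 0.4746 -0.2664  0.0802] [ 0.4913 -0.2485  0.0879]
stand ((0.4822113811969757, -0.25764116644859314), (0.05602471902966499, 0.05480051040649414), 78.78245544433594)
```

The top view shows the jig at about (320,190), its hole at (311,226), the lid upright at (327,147), and the pin in its stand at (453,236). The spool and tin are to the left, and the jar is to the right. Next I'll locate the hole precisely and plan the lid push.

```bash
cat >> h.py <<'E'
def ray(name,u,v,z):
    ci=env.camera_info(name);T=np.array(ci['pose']);d=T[:3,:3]@np.array([(u-ci['cx'])/ci['fx'],(v-ci['cy'])/ci['fy'],1]);t=(z-T[2,3])/d[2];return T[:3,3]+t*d
def tool(dp):
    from scipy.spatial.transform import Rotation as R
    return R.from_quat(env.get_obs()['ee_rot']).as_matrix().T@np.array(dp)*100
E
python3 - <<'E'
from h import *
np.set_printoptions(precision=4,suppress=True)
for c,(u0,v0) in(('side',(296,213)),('top',(311,226))):
    im=cv2.imread(f'pics/{c}0.png');g=cv2.cvtColor(im,cv2.COLOR_BGR2GRAY).astype(float)
    w=g[v0-8:v0+9,u0-8:u0+9];print(w.astype(int)[3:14,3:14])
    bg=np.median(w);k=np.clip(bg-15-w,0,None);vv,uu=np.mgrid[v0-8:v0+9,u0-8:u0+9]
    k[(uu-u0)**2+(vv-v0)**2>25]=0
    u,v=(k*uu).sum()/k.sum(),(k*vv).sum()/k.sum();print(c,u,v,ray(c,u,v,.04))
j=np.array([.5535,.0055]);
for a in(-.165,-.172):
    X=np.array([np.cos(a),np.sin(a)]);print('from rect',j,j-X*0, )
    print(' rect centre is 2.5mm?; hinge',j+X*.0775,'hole',j-X*.05)
o=env.get_obs()['tool_pos'];h=j+.0725*X;tgt=h+X*.075
print('behind lid',tgt,tool([*(tgt-o[:2]),.225-o[2]]), o)
E
```

```text
[[170 170 169 171 170 170 173 172 171 172 170]
 [171 170 169 171 171 171 172 172 173 171 171]
 [171 172 170 170 166 165 165 167 170 172 173]
 [173 172 168 160 154 151 152 158 165 171 172]
 [174 170 161 145 129 125 127 138 153 165 173]
 [174 169 153 128 108 101 104 117 140 161 171]
 [175 170 154 128 104  97 101 115 140 161 171]
 [174 172 164 146 129 122 127 136 153 166 173]
 [175 175 172 167 158 154 157 160 169 173 174]
 [177 176 176 175 173 172 173 173 173 174 175]
 [176 176 175 175 175 175 175 176 175 176 176]]
side 296.25901201602136 213.48598130841123 [0.4971 0.0126 0.04  ]
[[148 148 147 147 145 144 144 146 147 147 148]
 [148 148 145 139 132 128 130 136 143 147 147]
 [148 145 134 117 103  96 101 115 133 143 147]
 [147 139 117  92  71  65  71  90 117 136 147]
 [145 133 103  74  59  54  56  72 102 131 146]
 [145 131  99  70  57  52  54  65  94 128 146]
 [147 135 106  78  60  54  56  70 100 130 146]
 [148 141 121  95  75  67  69  87 116 138 148]
 [149 148 138 119 102  95  99 113 132 145 150]
 [149 152 150 141 130 126 129 136 145 149 150]
 [149 150 151 149 146 146 146 148 150 151 151]]
top 311.08099401748734 226.00828347906122 [0.5003 0.0165 0.04  ]
from rect [0.5535 0.0055] [0.5535 0.0055]
 rect centre is 2.5mm?; hinge [ 0.6299 -0.0072] hole [0.5042 0.0137]
from rect [0.5535 0.0055] [0.5535 0.0055]
 rect centre is 2.5mm?; hinge [ 0.6299 -0.0078] hole [0.5042 0.0141]
behind lid [ 0.6988 -0.0197] [-41.5233   0.17   -65.85  ] [0.2355 0.6058 0.2267]
```

>>> move_arm(
  slide=[
    [-41.5, -2, -65.9],
    [-41.5, -2, -65.9],
    [-41.5, -2, -65.9],
    [-41.5, -2, -65.9],
    [-41.5, -2, -65.9],
  ],
  roll=[0, 0, 0, 0, 0],
  gripper=[0, 0, 0, 0, 0],
  squeeze=20,
)

```text
clock: 1.22
tool_pos: [0.3604, 0.4369, 0.2322]
ee_rot: [-0.584, -0.4, 0.399, 0.584]
force: [-0.2, 0.2, -0.3]
gripper_width: 0.0632
```

>>> move_arm(
  slide=[
    [-29.5, -1, -47],
    [-29.5, -1, -47],
    [-29.5, -1, -47],
    [-29.5, -1, -47],
    [-29.5, -1, -47],
  ],
  roll=[0, 0, 0, 0, 0],
  gripper=[0, 0, 0, 0, 0],
)

```text
clock: 1.63
tool_pos: [0.4849, 0.2696, 0.2362]
ee_rot: [0.584, 0.4, -0.399, -0.584]
force: [0.1, -0.4, -0.4]
gripper_width: 0.03
```

```bash
python3 -c "
from h import *
o=env.get_obs();print(o['tool_pos'],tool(np.array([.705,-.02,.24])-o['tool_pos']))"
```

```text
[0.48485763 0.26961269 0.23624674] [-19.01749611  -0.36934972 -31.01162725]
```

>>> move_arm(
  slide=[
    [-19, 0, -31],
    [-19, 0, -31],
    [-19, 0, -31],
    [-19, 0, -31],
    [-19, 0, -31],
  ],
  roll=[0, 0, -0.1, -0.2, -0.2],
  gripper=[0, 0, 0, 0, 0],
)

```text
clock: 2.05
tool_pos: [0.611, 0.1038, 0.2361]
ee_rot: [0.54, 0.457, -0.457, -0.539]
force: [0.7, 0.7, -0.8]
gripper_width: 0.0008
```

```bash
python3 -c "
from h import *
o=env.get_obs();print(o['tool_pos'],o['qpos'],tool(np.array([.705,-.02,.235])-o['tool_pos']))"
```

```text
[0.61100453 0.10375616 0.2361184 ] [-0.02812393  0.41534127 -0.24280898  1.62688669  0.10845032  1.11200349
  1.10629369] [-10.65932846   0.11580067 -11.3086328 ]
```

>>> move_arm(
  slide=[
    [-10.6, 0, -11.3],
    [-10.6, 0, -11.3],
    [-10.6, 0, -11.3],
    [-10.6, 0, -11.3],
    [-10.6, 0, -11.3],
  ],
  roll=[0, 0, 0, 0, 0],
  gripper=[0, 0, 0, 0, 0],
)

```text
clock: 2.47
tool_pos: [0.706, -0.0283, 0.2349]
ee_rot: [0.545, 0.452, -0.454, -0.541]
force: [-1.3, -1.2, -1.2]
gripper_width: 0.0003
```

```bash
python3 -c "
from h import *
o=env.get_obs();print(o['tool_pos'],o['ee_rot'],tool([0.986,-.165,0]),tool(np.array([.705,-.02,.235])-o['tool_pos']))
im,_=env.grab_frame('side');save('side1.png',im)"
```

```text
[ 0.70597911 -0.02828716  0.23489891] [ 0.5449057   0.45189922 -0.45365083 -0.54135553] [  1.51528674   0.21918089 -99.95932106] [ 0.79749942 -0.01474778  0.24542994]
```

View pics/side1.png

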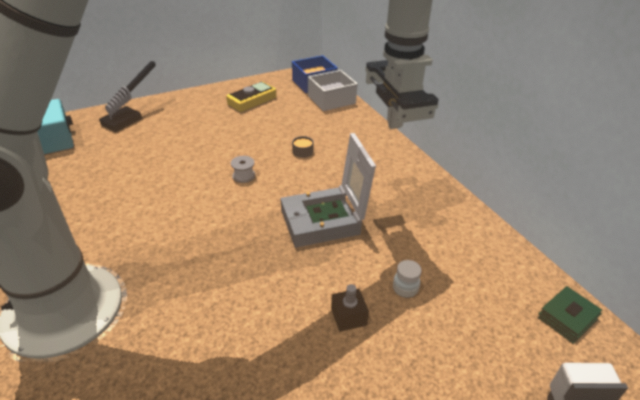

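The closed gripper is behind the lid, with the fingers at about (395,115). Lowering it and sweeping the lid over.

>>> move_arm(
  slide=[
    [0.4, 4, 0],
    [0.4, 8, 0],
    [0.4, 8, 0],
    [0.4, 8, 2],
    [0.4, 8, 3],
  ],
  roll=[0, 0, 0, 0, 0],
  gripper=[0, 0, 0, 0, 0],
)

```text
clock: 2.93
tool_pos: [0.6725, -0.0074, 0.1559]
ee_rot: [-0.54, -0.455, 0.457, 0.541]
force: [-0.0, 0.2, 0.4]
gripper_width: 0.001
```

>>> move_arm(
  slide=[
    [0, 0, 1],
    [0, 0, 2],
    [0, 0, 3],
    [0, 0, 4],
    [0, 0, 5],
  ],
  roll=[0, 0, 0, 0, 0],
  gripper=[0, 0, 0, 0, 0],
)

```text
clock: 3.35
tool_pos: [0.626, 0.0007, 0.1585]
ee_rot: [0.541, 0.457, -0.455, -0.54]
force: [1.7, -0.2, -0.9]
gripper_width: 0.0005
```

>>> move_arm(
  slide=[
    [0, 0, 1],
    [0, 0, 2],
    [0, 0, 3],
    [0, 0, 4],
    [0, 0, 5],
  ],
  roll=[0, 0, 0, 0, 0],
  gripper=[0, 0, 0, 0, 0],
)

```text
clock: 3.77
tool_pos: [0.5758, 0.0089, 0.1574]
ee_rot: [0.541, 0.456, -0.455, -0.54]
force: [-0.3, 0.7, 0.6]
gripper_width: 0.0007
```

```bash
python3 -c "
from h import *
o=env.get_obs();print(o['tool_pos'],o['force'])
im,_=env.grab_frame('side');save('side2.png',im)"
```

```text
[0.57582233 0.00892069 0.1574426 ] [-0.26056559  0.65664657  0.62284614]
```

View pics/side2.png

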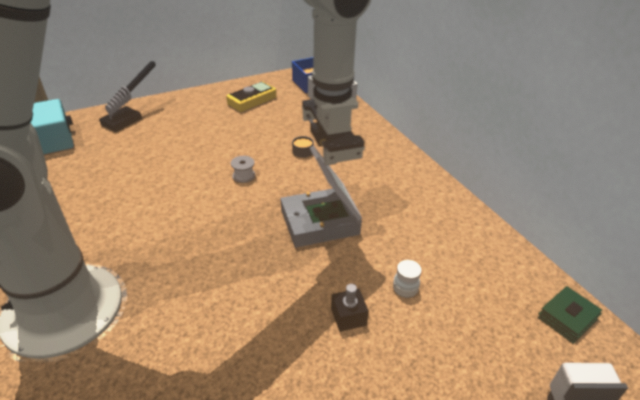

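The lid is tilting forward, its edge at about (318,150). Pushing a bit further.

>>> move_arm(
  slide=[
    [0, 0.3, 1],
    [0, 0.8, 2],
    [0, 1.3, 3],
    [0, 1.8, 4],
    [0, 2.3, 5],
  ],
  roll=[0, 0, 0, 0, 0],
  gripper=[0, 0, 0, 0, 0],
)

```text
clock: 4.23
tool_pos: [0.5261, 0.0168, 0.1331]
ee_rot: [0.541, 0.456, -0.456, -0.541]
force: [1.2, 1.0, 0.4]
gripper_width: 0.0002
```

>>> move_arm(
  slide=[
    [0, 0.5, 0.5],
    [0, 1, 1],
    [0, 1.5, 1.5],
    [0, 1.5, 1.5],
    [0, 1.5, 1.5],
  ],
  roll=[0, 0, 0, 0, 0],
  gripper=[0, 0, 0, 0, 0],
)

```text
clock: 4.65
tool_pos: [0.5117, 0.019, 0.1176]
ee_rot: [-0.541, -0.455, 0.456, 0.541]
force: [0.1, 0.6, 0.4]
gripper_width: 0.0006
```

```bash
python3 -c "
from h import *
o=env.get_obs();print(o['tool_pos'],o['force'])
im,_=env.grab_frame('side');save('side3.png',im)"
```

```text
[0.51174424 0.01901439 0.11761222] [0.07933019 0.57323448 0.4307787 ]
```

View pics/side3.png

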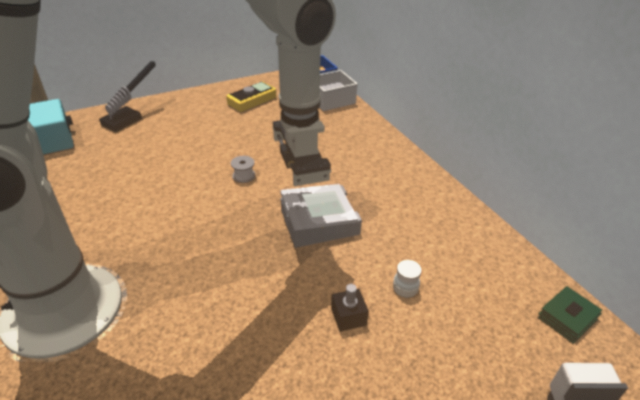

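The lid is down, resting ajar at about (320,210). Moving above the pin.

```bash
python3 -c "
from h import *
o=env.get_obs();print(o['tool_pos'],tool(np.array([.4815,-.258,.13])-o['tool_pos']))"
```

```text
[0.51226899 0.01898067 0.11790026] [-27.81780302  -1.21264481  -1.6773801 ]
```

>>> move_arm(
  slide=[
    [0, -3, 0],
    [-4, -5, 0],
    [-27.8, -5, -1.7],
    [-27.8, -5, -1.7],
    [-27.8, -5, -1.7],
  ],
  roll=[0, 0, 0, 0, 0],
  gripper=[0, 0, 0, 5, 5],
)

```text
clock: 5.12
tool_pos: [0.4938, -0.144, 0.1684]
ee_rot: [0.541, 0.456, -0.455, -0.54]
force: [-0.4, -1.3, -0.4]
gripper_width: 0.0094
```

```bash
python3 -c "
from h import *
o=env.get_obs();print(o['tool_pos'],tool(np.array([.4815,-.258,.13])-o['tool_pos']))"
```

```text
[ 0.49378844 -0.14395112  0.16840168] [-11.44740081   3.84567375  -0.7044347 ]
```

>>> move_arm(
  slide=[
    [-11, 2, -0.7],
    [-11, 2, -0.7],
    [-11, 2, -0.7],
    [-11, 3, -0.7],
    [-11, 3, -0.7],
  ],
  roll=[0, 0, 0, 0, 0],
  gripper=[5, 5, 5, 5, 5],
)

```text
clock: 5.53
tool_pos: [0.4798, -0.2539, 0.1357]
ee_rot: [-0.541, -0.454, 0.455, 0.543]
force: [-0.4, 1.5, -0.3]
gripper_width: 0.0428
```

```bash
python3 - <<'E'
from h import *
np.set_printoptions(precision=4,suppress=True)
for c in('side','top'):
    im,d=env.grab_frame(c);save(c+'4.png',im);P=cloud(c,d);np.save(c+'4.npy',d)
    x,y,z=P[...,0],P[...,1],P[...,2]
    m=(abs(z-.045)<.004)&(abs(y+.26)<.06)&(abs(x-.48)<.06)
    print(c,m.sum())
    m=(abs(y)<.085)&(z>.03)&(z<.08)&(x>.52)&(x<.62);q=P[m];cc=q.mean(0);w,v=np.linalg.eigh(np.cov((q-cc).T));print('lid',v[:,0],np.sqrt(w))
o=env.get_obs();print(o['tool_pos'],o['gripper_width'],tool(np.array([.4815,-.258,.055])-o['tool_pos']))
E
```

```text
side 544
lid [ 0.1201 -0.0821  0.9894] [0.0042 0.0163 0.0427]
top 0
lid [ 0.0862 -0.0175  0.9961] [0.0014 0.0283 0.0388]
[ 0.4814 -0.2507  0.137 ] 0.048160029890683596 [-0.7245  8.1973 -0.1345]
```

View pics/side4.png

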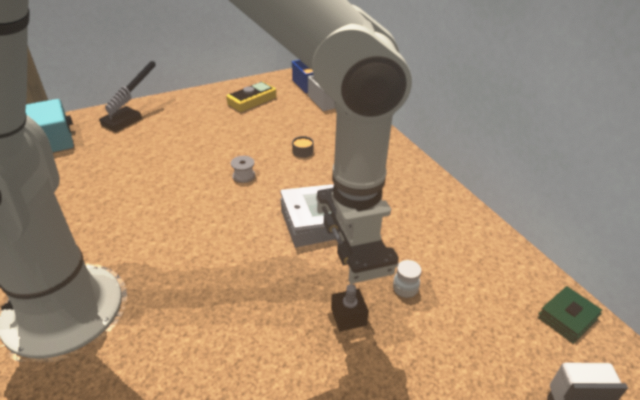

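View pics/top4.png

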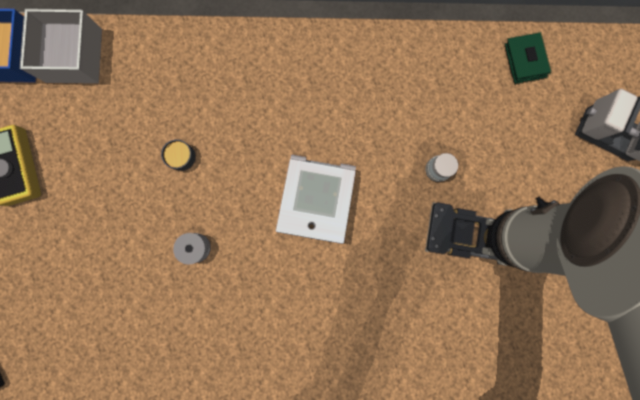

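The gripper is above the pin at about (350,290) in the side view, and the lid rests ajar. Lowering it now.

>>> move_arm(
  slide=[
    [-0.7, 2, 0],
    [-0.7, 4, -0.1],
    [-0.7, 6, -0.1],
    [-0.7, 8.1, -0.1],
    [-0.7, 8.1, -0.1],
  ],
  roll=[0, 0, 0, 0, 0],
  gripper=[5, 5, 5, 5, 5],
)

```text
clock: 6.05
tool_pos: [0.4796, -0.2554, 0.0534]
ee_rot: [-0.538, -0.456, 0.457, 0.542]
force: [0.1, 0.7, 0.4]
gripper_width: 0.05
```

```bash
python3 - <<'E'
from h import *
np.set_printoptions(precision=4,suppress=True)
im,d=env.grab_frame('side');save('side5.png',cv2.resize(im[230:350,290:440],None,fx=4,fy=4))
o=env.get_obs();print(o['tool_pos'],o['force'],tool(np.array([.4815,-.258,.055])-o['tool_pos']))
E
```

```text
[ 0.4804 -0.2562  0.0551] [-0.6174  0.3397  0.2238] [-0.1634  0.0059 -0.1385]
```

View pics/side5.png

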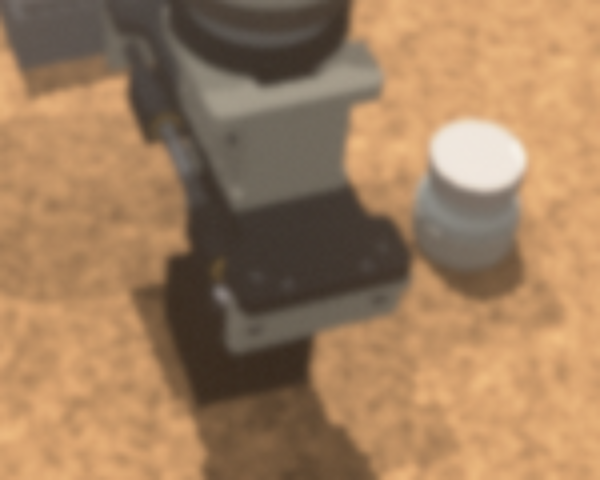

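The fingers straddle the grip and hide the pin; the jar is clear of them. Closing.

>>> move_arm(
  slide=[
    [-0.15, 0, -0.1],
    [-0.15, 0, -0.1],
    [-0.15, 0, -0.1],
    [-0.15, 0, -0.1],
    [-0.15, 0, -0.1],
  ],
  roll=[0, 0, 0, 0, 0],
  gripper=[4, 3, 1, 1, 1],
  squeeze=45,
)

```text
clock: 6.52
tool_pos: [0.4823, -0.2607, 0.0571]
ee_rot: [0.541, 0.456, -0.455, -0.54]
force: [0.3, 0.9, -0.2]
gripper_width: 0.0213
```

>>> move_arm(
  slide=[
    [0, 0, 0],
    [0, 0, 0],
    [0, 0, 0],
    [0, -0.5, 0],
    [0, -1, 0],
  ],
  roll=[0, 0, 0, 0, 0],
  gripper=[1, 1, 1, 1, 1],
)

```text
clock: 6.93
tool_pos: [0.4813, -0.2601, 0.066]
ee_rot: [-0.54, -0.455, 0.456, 0.541]
force: [0.4, -0.3, -2.1]
gripper_width: 0.0169
```

>>> move_arm(
  slide=[
    [0, -2, 0],
    [0, -4, 0],
    [0, -6, 0],
    [0, -8.4, 0],
    [0, -8.4, 0],
  ],
  roll=[0, 0, 0, 0, 0],
  gripper=[1, 1, 1, 1, 1],
)

```text
clock: 7.35
tool_pos: [0.4843, -0.262, 0.1548]
ee_rot: [0.543, 0.456, -0.455, -0.538]
force: [1.2, -0.3, 0.1]
gripper_width: 0.0172
```

```bash
python3 - <<'E'
from h import *
np.set_printoptions(precision=4,suppress=True)
im,d=env.grab_frame('side');save('side6.png',cv2.resize(im[200:350,290:440],None,fx=4,fy=4))
o=env.get_obs();print(o['tool_pos'],o['force'],o['gripper_width'],tool(np.array([.4985,.0145,.155])-o['tool_pos']))
E
```

```text
[ 0.4834 -0.2615  0.1529] [-0.4702  0.1401 -0.3786] 0.01689220205929157 [27.4553 -0.2782  3.2092]
```

View pics/side6.png

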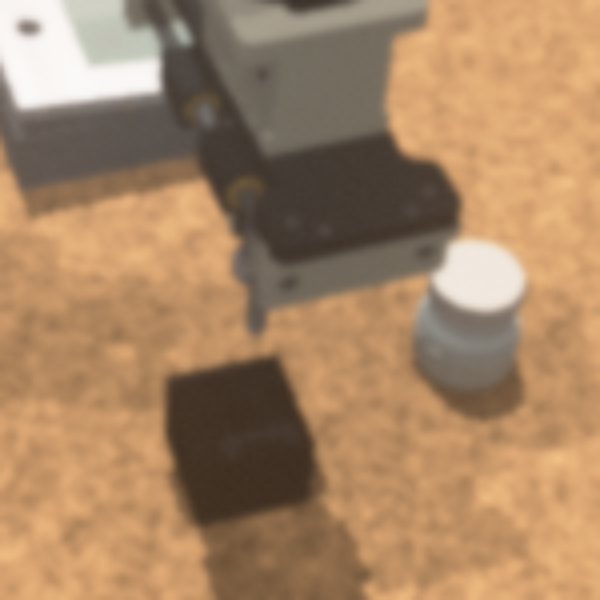

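The pin is held upright, with the foot at about (254,332) in the crop, over the empty stand. Carrying it to the jig.

>>> move_arm(
  slide=[
    [27.4, 0, 3.2],
    [27.4, 0, 3.2],
    [27.4, 0, 3.2],
    [27.4, 0, 3.2],
    [27.4, 0, 3.2],
  ],
  roll=[0, 0, 0, 0, 0],
  gripper=[1, 1, 1, 1, 1],
)

```text
clock: 7.82
tool_pos: [0.4918, -0.0507, 0.1492]
ee_rot: [-0.541, -0.455, 0.456, 0.541]
force: [2.3, 0.4, -1.7]
gripper_width: 0.0168
```

```bash
python3 - <<'E'
from h import *
np.set_printoptions(precision=4,suppress=True)
o=env.get_obs();print(o['tool_pos'],o['force'],o['gripper_width'],tool(np.array([.4985,.0145,.155])-o['tool_pos']))
E
```

```text
[ 0.4918 -0.0507  0.1492] [ 2.3094  0.3885 -1.7055] 0.016769928266177597 [ 6.5421 -0.5811  0.4527]
```

>>> move_arm(
  slide=[
    [3, -0.5, 0.2],
    [6.5, -0.5, 0.4],
    [6.5, -0.5, 0.4],
    [6.5, -0.5, 0.4],
    [6.5, -0.5, 0.4],
  ],
  roll=[0, 0, 0, 0, 0],
  gripper=[1, 1, 1, 1, 1],
)

```text
clock: 8.23
tool_pos: [0.4993, 0.0119, 0.1542]
ee_rot: [-0.54, -0.455, 0.456, 0.541]
force: [-0.9, -1.5, -1.2]
gripper_width: 0.0172
```

```bash
python3 - <<'E'
from h import *
np.set_printoptions(precision=4,suppress=True)
for c,(u0,v0) in(('side',(296,207)),('top',(311,225))):
    im=cv2.imread(f'pics/{c}4.png');g=cv2.cvtColor(im,cv2.COLOR_BGR2GRAY).astype(float)
    vv,uu=np.mgrid[v0-8:v0+9,u0-8:u0+9];w=g[v0-8:v0+9,u0-8:u0+9]
    k=np.clip(np.median(w)-25-w,0,None);k[(uu-u0)**2+(vv-v0)**2>30]=0
    u,v=(k*uu).sum()/k.sum(),(k*vv).sum()/k.sum();print(c,u,v,ray(c,u,v,.0614))
for c in('side','top'):
  im,d=env.grab_frame(c);np.save(c+'7.npy',d);cv2.imwrite(f'pics/{c}7raw.png',im[:,:,::-1]);save(c+'7.png',cv2.resize(im[130:280,230:400],None,fx=4,fy=4,interpolation=cv2.INTER_CUBIC))
t=[]
for _ in range(4): env.grab_frame('top');o=env.get_obs();t.append(o['tool_pos'])
print(np.array(t),np.mean(t,0),o['force'])
for c in('side','top'):
  for r in env.masks_of('pin_tip',c)[:2]:print(c,r['score'],r['box'])
E
```

```text
side 296.6856 206.4344 [0.4979 0.0115 0.0614]
top 311.09156826186035 225.2807126579656 [0.5013 0.0164 0.0614]
[[0.4997 0.0106 0.1546]
 [0.4998 0.0107 0.1547]
 [0.4999 0.0109 0.1549]
 [0.5    0.0111 0.155 ]] [0.4999 0.0108 0.1548] [ 0.2738 -0.2168 -1.3169]
side 0.59 [296.5, 183.9, 13.7, 19.9]
```

View pics/side7.png

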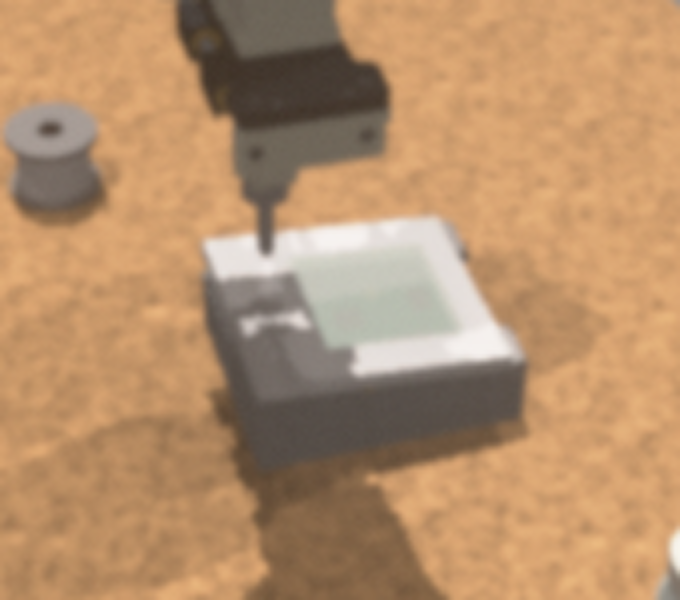

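View pics/top7.png

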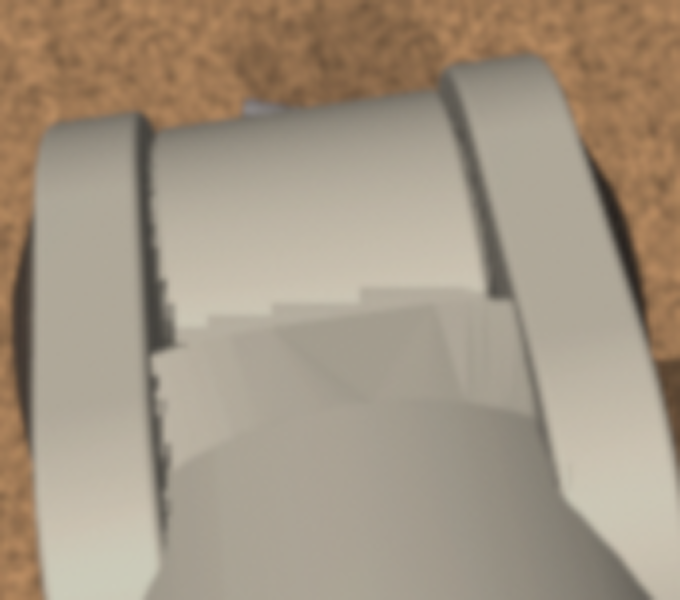

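The side crop shows the shank at full-image u≈296, with its foot at v≈192, just above the lid. The arm blocks the top view. I'll compare the pin and hole within the side camera only, which cancels its calibration bias.

```bash
python3 - <<'E'
from h import *
np.set_printoptions(precision=4,suppress=True,linewidth=150)
im=cv2.imread('pics/side7raw.png');g=cv2.cvtColor(im,cv2.COLOR_BGR2GRAY).astype(int)
d=np.load('side7.npy')
print(g[178:198,288:306]);P=cloud('side',d)
for v in range(178,196):
    print(v,P[v,292:301,2].round(3), d[v,294:299].round(3))
n=np.array([.473,.881])
print('hole px of (0.4971,.0126,.04)',proj('side',[.4971,.0126,.04]))
for v in range(180,192):
    for u in(295,296,297):
        p=P[v,u]
        if u==296: print(v,p, p[:2]+n*.005)
E
```

```text
[[168 156 127 100  88  88  89  89  87  87  86  87  93 110 139 161 169 172]
 [174 161 139 114  98  91  87  86  84  86  88  93  99 121 146 163 169 171]
 [175 169 159 140 118 105  92  86  87  89  97 108 122 140 157 163 165 168]
 [174 172 172 166 149 127 105  89  87  95 112 133 148 159 166 168 167 171]
 [171 169 173 174 169 147 117  94  89  98 126 155 165 169 171 172 172 172]
 [174 171 171 174 171 153 121  94  90 102 127 158 168 170 172 174 175 177]
 [178 172 169 168 165 152 120  95  91 100 126 153 164 167 169 174 175 177]
 [176 170 166 164 164 150 120  94  91 100 124 149 157 161 168 172 175 176]
 [166 166 167 167 165 152 122  96  91  98 125 151 160 165 173 178 181 181]
 [165 169 173 177 176 161 128  97  91 101 132 164 178 189 200 203 201 200]
 [183 187 194 199 201 185 141 102  92 108 147 187 206 217 225 227 223 220]
 [206 213 221 227 227 210 158 109  94 111 160 205 221 225 232 235 230 226]
 [224 227 232 236 234 220 168 114  93 113 166 212 225 227 232 236 233 228]
 [228 229 231 234 233 221 173 119  98 117 168 214 225 227 230 235 235 230]
 [227 228 229 230 229 221 188 138 111 131 180 217 
[... 2038 characters left out ...]
95 [0.056 0.057 0.059 0.058 0.055 0.058 0.057 0.059 0.057] [1.11  1.112 1.115 1.112 1.113]
hole px of (0.4971,.0126,.04) (np.float64(296.27187770045754), np.float64(213.4735974972496))
180 [0.4936 0.0031 0.1425] [0.4959 0.0075]
181 [0.493  0.002  0.1408] [0.4954 0.0064]
182 [0.497  0.011  0.1306] [0.4994 0.0154]
183 [0.4962 0.0092 0.1294] [0.4985 0.0136]
184 [0.4955 0.0079 0.1279] [0.4979 0.0123]
185 [0.4955 0.0079 0.1252] [0.4979 0.0123]
186 [0.4962 0.0094 0.1212] [0.4985 0.0138]
187 [0.4962 0.0096 0.1183] [0.4986 0.014 ]
188 [0.4955 0.0082 0.1168] [0.4979 0.0126]
189 [0.4956 0.0085 0.1139] [0.498  0.0129]
190 [0.4949 0.007  0.1124] [0.4973 0.0114]
191 [0.4953 0.0081 0.1087] [0.4977 0.0125]
```

```bash
python3 - <<'E'
from h import *
print(env.camera_info('side')['fx'])
for p in([.4971,.0126],[.4985,.0151]):
  for z in(.10,.115,.13): print(p,z,proj('side',[*p,z]))
print(tool([0,.0025,0]),tool([.001,0,0]))
E
```

```text
484.1474456855087
[0.4971, 0.0126] 0.1 (np.float64(295.9104309976146), np.float64(192.74085957452914))
[0.4971, 0.0126] 0.115 (np.float64(295.81589932891103), np.float64(187.31848250700344))
[0.4971, 0.0126] 0.13 (np.float64(295.71960643324917), np.float64(181.79508070565066))
[0.4985, 0.0151] 0.1 (np.float64(296.0127967291295), np.float64(191.91384319159678))
[0.4985, 0.0151] 0.115 (np.float64(295.9194071125553), np.float64(186.495278439866))
[0.4985, 0.0151] 0.13 (np.float64(295.82428124822303), np.float64(180.97597474897492))
[ 2.46309821e-01 -2.12197143e-05  4.27956970e-02] [ 1.71182784e-02 -5.02318169e-06 -9.85239287e-02]
```

>>> move_arm(
  slide=[
    [0.17, 0, -0.06],
    [0.17, 1, -0.06],
    [0.17, 2, -0.06],
    [0.17, 3, -0.06],
    [0.17, 3, -0.06],
  ],
  roll=[0, 0, 0, 0, 0],
  gripper=[1, 1, 1, 1, 1],
  squeeze=50,
)

```text
clock: 9.05
tool_pos: [0.4989, 0.0138, 0.1223]
ee_rot: [-0.54, -0.454, 0.457, 0.542]
force: [-0.5, -0.1, -1.5]
gripper_width: 0.0169
```

```bash
python3 - <<'E'
from h import *
np.set_printoptions(precision=4,suppress=True,linewidth=150)
ds=[]
for i in range(4):
    im,d=env.grab_frame('side');ds.append(d)
d=np.median(ds,0);save('side8.png',cv2.resize(im[150:240,260:360],None,fx=6,fy=6,interpolation=cv2.INTER_CUBIC))
P=cloud('side',d);o=env.get_obs();print(o['tool_pos'],o['force'])
n=np.array([.473,.881])
for v in range(192,212): print(v,P[v,296].round(4),P[v,293:300,2].round(3),(P[v,296,:2]+.005*n).round(4))
E
```

```text
[0.5011 0.014  0.1251] [ 0.2625 -0.4647 -0.3767]
192 [0.493  0.0029 0.1106] [0.085 0.11  0.11  0.111 0.111 0.11  0.083] [0.4953 0.0073]
193 [0.4966 0.0111 0.1006] [0.058 0.101 0.102 0.101 0.102 0.099 0.057] [0.499  0.0155]
194 [0.4964 0.0107 0.0981] [0.058 0.096 0.098 0.098 0.098 0.097 0.057] [0.4988 0.0151]
195 [0.4961 0.0101 0.0959] [0.057 0.092 0.096 0.096 0.095 0.095 0.057] [0.4984 0.0145]
196 [0.4968 0.0117 0.0916] [0.059 0.093 0.092 0.092 0.092 0.091 0.057] [0.4991 0.0161]
197 [0.4964 0.0109 0.0895] [0.058 0.075 0.089 0.09  0.089 0.088 0.058] [0.4987 0.0153]
198 [0.4961 0.0104 0.0871] [0.06  0.072 0.087 0.087 0.086 0.084 0.058] [0.4985 0.0148]
199 [0.4959 0.0101 0.0847] [0.058 0.071 0.084 0.085 0.084 0.082 0.058] [0.4983 0.0145]
200 [0.4961 0.0106 0.0814] [0.057 0.071 0.081 0.081 0.081 0.081 0.057] [0.4985 0.015 ]
201 [0.4959 0.0103 0.0788] [0.058 0.068 0.079 0.079 0.078 0.077 0.056] [0.4983 0.0147]
202 [0.4949 0.0081 0.0779] [0.058 0.066 0.075 0.078 0.076 0.075 0.058] [0.4973 0.0125]
203 [0.4952 0.0088 0.0744] [0.061 0.065 0.073 0.074 0.071 0.057 0.058] [0.4976 0.0132]
204 [0.4963 0.0115 0.0691] [0.06  0.058 0.063 0.069 0.063 0.058 0.058] [0.4987 0.0159]
205 [0.5015 0.023  0.0554] [0.059 0.058 0.057 0.055 0.055 0.057 0.057] [0.5038 0.0274]
206 [0.501  0.0221 0.0533] [0.059 0.055 0.055 0.053 0.051 0.054 0.053] [0.5034 0.0265]
207 [0.5007 0.0216 0.0509] [0.06  0.052 0.052 0.051 0.05  0.05  0.052] [0.5031 0.026 ]
208 [0.5059 0.0332 0.037 ] [0.059 0.059 0.037 0.037 0.038 0.038 0.048] [0.5083 0.0376]
209 [0.494  0.0067 0.0591] [0.059 0.059 0.059 0.059 0.058 0.058 0.059] [0.4964 0.0111]
210 [0.4925 0.0034 0.0593] [0.059 0.058 0.058 0.059 0.059 0.058 0.059] [0.4948 0.0078]
211 [0.4913 0.001  0.0587] [0.059 0.059 0.06  0.059 0.058 0.059 0.059] [0.4937 0.0054]
```

View pics/side8.png

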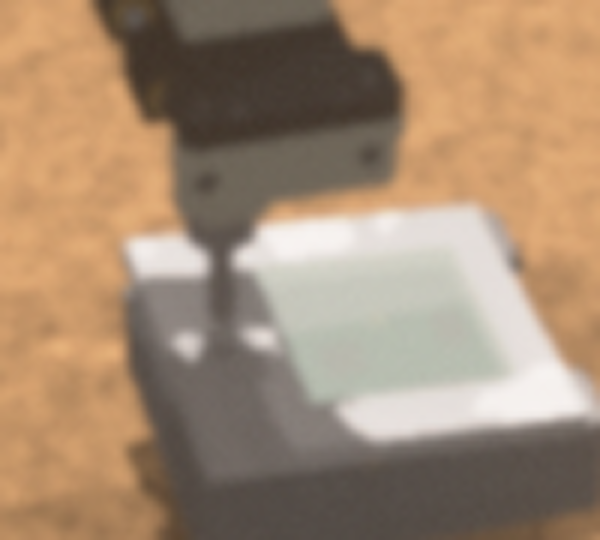

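The pin axis measures (0.4985, 0.0149) against the hole at (0.4985, 0.0151). Its foot is just above the lid hole at about full-image (296,204). Descending.

>>> move_arm(
  slide=[
    [0, 0.6, 0],
    [0, 1.2, 0],
    [0, 1.8, 0],
    [0, 2.4, 0],
    [0, 2.4, 0],
  ],
  roll=[0, 0, 0, 0, 0],
  gripper=[1, 1, 1, 1, 1],
)

```text
clock: 9.67
tool_pos: [0.4999, 0.0139, 0.0996]
ee_rot: [-0.54, -0.455, 0.456, 0.541]
force: [-0.3, 0.0, -1.5]
gripper_width: 0.0168
```

>>> move_arm(
  slide=[
    [0, 0.3, 0],
    [0, 0.6, 0],
    [0, 0.9, 0],
    [0, 1.2, 0],
    [0, 1.2, 0],
  ],
  roll=[0, 0, 0, 0, 0],
  gripper=[1, 1, 1, 1, 1],
)

```text
clock: 10.08
tool_pos: [0.5006, 0.0139, 0.0886]
ee_rot: [-0.541, -0.455, 0.456, 0.541]
force: [-0.1, -0.3, -0.8]
gripper_width: 0.017
```

```bash
python3 - <<'E'
from h import *
np.set_printoptions(precision=4,suppress=True,linewidth=150)
for i in range(2):im,d=env.grab_frame('side')
save('side9.png',cv2.resize(im[150:240,260:360],None,fx=6,fy=6,interpolation=cv2.INTER_CUBIC))
o=env.get_obs();print(o['tool_pos'],o['force'])
E
```

```text
[0.501  0.0139 0.0891] [ 0.1892  0.1512 -1.2589]
```

View pics/side9.png

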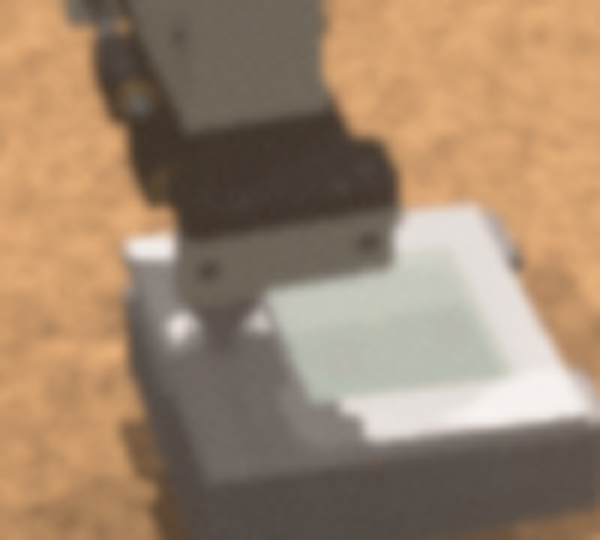

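The shank is in the lid hole at about crop (225,330), with no contact force. Continuing slowly.

>>> move_arm(
  slide=[
    [0, 0.2, 0],
    [0, 0.4, 0],
    [0, 0.6, 0],
    [0, 0.8, 0],
    [0, 0.8, 0],
  ],
  roll=[0, 0, 0, 0, 0],
  gripper=[1, 1, 1, 1, 1],
)

```text
clock: 10.6
tool_pos: [0.5008, 0.0139, 0.0807]
ee_rot: [-0.541, -0.455, 0.456, 0.541]
force: [-0.7, 0.3, -1.7]
gripper_width: 0.0169
```

>>> move_arm(
  slide=[
    [0, 0.2, 0],
    [0, 0.4, 0],
    [0, 0.6, 0],
    [0, 0.8, 0],
    [0, 0.8, 0],
  ],
  roll=[0, 0, 0, 0, 0],
  gripper=[1, 1, 1, 1, 1],
)

```text
clock: 11.02
tool_pos: [0.501, 0.0139, 0.0728]
ee_rot: [-0.541, -0.455, 0.456, 0.541]
force: [-0.1, -0.4, -1.0]
gripper_width: 0.0173
```

>>> move_arm(
  slide=[
    [0, 0.2, 0],
    [0, 0.4, 0],
    [0, 0.6, 0],
    [0, 0.8, 0],
    [0, 0.8, 0],
  ],
  roll=[0, 0, 0, 0, 0],
  gripper=[1, 1, 1, 1, 1],
)

```text
clock: 11.43
tool_pos: [0.5005, 0.014, 0.0648]
ee_rot: [-0.541, -0.455, 0.456, 0.541]
force: [-1.7, 0.5, 3.2]
gripper_width: 0.0168
```

>>> move_arm(
  slide=[
    [0, 0.1, 0],
    [0, 0.2, 0],
    [0, 0.3, 0],
    [0, 0.3, 0],
    [0, 0.3, 0],
  ],
  roll=[0, 0, 0, 0, 0],
  gripper=[1, 1, 1, 1, 1],
)

```text
clock: 11.85
tool_pos: [0.5006, 0.014, 0.0622]
ee_rot: [-0.541, -0.455, 0.456, 0.541]
force: [-5.0, 1.1, 4.6]
gripper_width: 0.0167
```

>>> move_arm(
  slide=[
    [0, 0, 0.05],
    [0, 0.1, 0.1],
    [0, 0.2, 0.1],
    [0, 0.2, 0.1],
    [0, 0.2, 0.1],
  ],
  roll=[0, 0, 0, 0, 0],
  gripper=[1, 1, 1, 1, 1],
)

```text
clock: 12.27
tool_pos: [0.5005, 0.0141, 0.0616]
ee_rot: [0.541, 0.456, -0.455, -0.541]
force: [-6.7, 0.6, 19.4]
gripper_width: 0.0169
```

>>> move_arm(
  slide=[
    [0, 0.1, 0],
    [0, 0.2, 0],
    [0, 0.2, 0],
    [0, 0.2, 0],
    [0, 0.2, 0],
  ],
  roll=[0, 0, 0, 0, 0],
  gripper=[1, 1, 1, 1, 1],
)

```text
clock: 12.68
tool_pos: [0.5007, 0.014, 0.0614]
ee_rot: [0.541, 0.456, -0.455, -0.54]
force: [-13.3, -0.8, 36.8]
gripper_width: 0.017
```

>>> move_arm(
  slide=[
    [0, -0.15, 0.05],
    [0, -0.15, 0.1],
    [0, -0.15, 0.1],
    [0, -0.15, 0.1],
    [0, -0.15, 0.1],
  ],
  roll=[0, 0, 0, 0, 0],
  gripper=[1, 1, 1, 1, 1],
)

```text
clock: 13.1
tool_pos: [0.5005, 0.0141, 0.0617]
ee_rot: [0.542, 0.456, -0.455, -0.54]
force: [-5.4, -1.3, 21.0]
gripper_width: 0.0171
```

```bash
python3 - <<'E'
from h import *
np.set_printoptions(precision=4,suppress=True,linewidth=150)
ds=[]
for c in('side','top'):
    ds=[]
    for i in range(4):
        im,d=env.grab_frame(c);ds.append(d)
    save(c+'10.png',cv2.resize(im[150:240,260:360],None,fx=6,fy=6,interpolation=cv2.INTER_CUBIC))
    d=np.mean(ds,0);P=cloud(c,d)
    r=env.masks_of('lid',c)
    if not r: continue
    m=cv2.erode(r[0]['pixels'].astype(np.uint8),np.ones((5,5)))>0
    q=P[m&(d>0)];q=q[(q[:,2]>.042)&(q[:,2]<.075)];A=np.c_[q[:,:2],np.ones(len(q))]
    for _ in range(4):
        s=np.linalg.lstsq(A,q[:,2],rcond=None)[0];e=abs(q[:,2]-A@s);k=e<max(.002,np.percentile(e,85));A=A[k];q=q[k]
    print(c,r[0]['score'],len(q),'slope',s,'z at hole',s@[.4985,.015,1],'z at hinge',s@[.625,-.006,1])
o=env.get_obs();print(o['tool_pos'],o['force'],o['gripper_width'],o['clock'])
E
```

```text
side 0.71 1317 slope [-0.      0.0004  0.0476] z at hole 0.047626845173015984 z at hinge 0.047612524357698305
top 0.66 236 slope [-0.0058 -0.0049  0.0529] z at hole 0.04994654371680486 z at hinge 0.0493196048187641
[0.5005 0.0141 0.0616] [-5.7161 -0.6108 20.0869] 0.017127073011700307 13.6
```

View pics/side10.png

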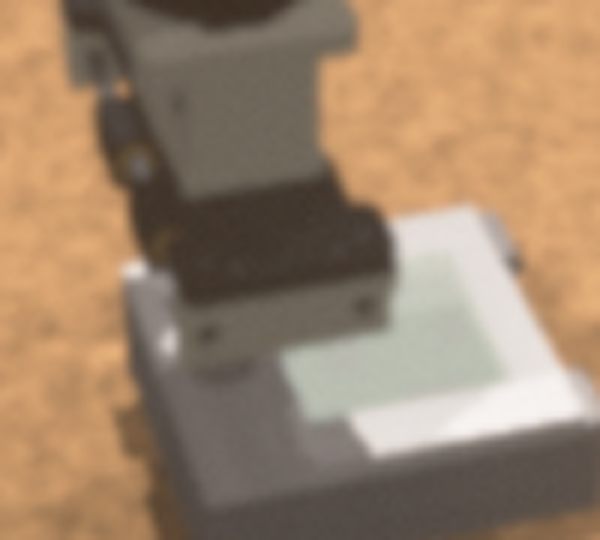

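The lid plane is flat: slope about 0, with its top near 50 mm at both the hole and the hinge. The collar is seated at about crop (225,365), the fingers are about 11 mm above the lid, and the push holds steady at about 20 N. Handing in.

```bash
python3 - <<'E'
from h import *
np.set_printoptions(precision=4,suppress=True)
print(env.finish_job());o=env.get_obs();print(o['tool_pos'],o['force'],o['gripper_width'],o['clock'])
E
```

```text
the job is handed in; nothing more can be done
None
the job is handed in; nothing more can be done
```

I closed the lid from behind with the shut fingers and took the pin from its stand. I then pushed the pin through the lid into the base hole until its collar held the lid shut. I handed the job in at about 13.6 s, still gripping and pressing; it gives no verdict.

**Last checks before hand-in:**
- **Lid:** both cameras show it flat, with a slope of 0.000 rad (side) and about 0.006 rad (top), against a limit of 0.02. Its top measures about 50 mm at both the hole and the hinge in the top view.
- **Push:** steady at about 20 N downward, with the grip set to 50 N. It briefly reached 37 N while seating, so I backed it off.
- **Clearance:** the fingertips are about 11 mm above the lid.
- **Pin depth:** with the collar seated, the foot should be about 32 mm deep. I worked this out from the geometry, since the foot can't be seen.

**Disagreements and gaps:**
- **Hole position:** the two cameras differed by about 4–5 mm, so I aligned the pin using the side camera alone.
- **Sideways force:** about 6 N remained on the pin, so it probably rests against one side of a hole.
- **Lid height:** the side camera read about 2 mm low throughout, which matches its calibration error.
- **Bystanders:** I did not re-measure the spool, jar and tin at the end. No move came near them, and they stood in place in the pictures where they could be seen.

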